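# Hand-spin check of a bench dust blower's impeller

### The arm

A 6-joint arm with a two-finger parallel gripper is mounted at the origin on a cart in front of the work surface, level with it; the furniture and walls round the work are solid. World frame = base frame: x ahead of the robot, y to its left, z up, the work surface at z = 0. Lengths are in m, angles in rad, forces in N, time in s.
With the tool pointing down it reaches from about 0.35 to 0.975 m from the base axis. Payload 7.1 kg.
Tool frame: the origin (TCP) lies on the centre line of the jaws, within the pads' length; the fingertips stand 17 mm ahead of it and the grasp point (between the pads) lies 2 mm behind it; z points along the fingers, y is the line along which they close (so a half turn about z gives the same grasp; the last joint's range is limited). The gripper opens to 88 mm and grips with 3 to 60 N. Pads are 20 mm wide; open, the fingers measure 115 mm over their backs; the gripper's body (75 mm by 178 mm) begins 61 mm behind the grasp point.
Start: joints at [-1.143, 0.423, 1.63, -0, 1.089, -0.019], TCP at [0.27, -0.564, 0.24] pointing down, gripper open.
Joint ranges: [-3, 3], [-0.9, 2.11], [0.09, 2.58], [-1.31, 4.45], [0.11, 2.69], [-2.54, 2.54]. Speed limits (rad/s): [2.39, 2.39, 3.01, 3.14, 3.14, 3.14].

### API

Orientations are given as a rotation vector (axis times angle).
In Python, from rig import manip gives the robot as it stands. The module is installed in compiled form; this text tells all that it offers.
- The arm moves only by the tool carry_out, never from a script. Its argument "motion" is a list of rows, each an object with "dp": the shift along the tool's x, y, z in cm, a list of three; "rotation": the turn, a rotation vector about the tool's x, y, z in degrees, a list of three; "gripper": the opening in per cent of the stroke, from 0 (shut) to 100 (fully open). In form: [{"dp": [x, y, z], "rotation": [ax, ay, az], "gripper": gripper}, ...]. A call has 1 to 12 rows; each row is the pose to reach, as a shift and turn from the pose commanded when the call began, along the tool's axes at that moment; what a row does not reach only later rows make up. A row lasts 1/8 s, in which the tool goes at most 62.5 mm and 10.7 degrees, less where a joint would pass 70% of its speed; a pose out of reach is approached as far as the arm can. A call with a gripper value outside its range is refused whole. The fingers move at their own pace and stop on an object; the grip force is fixed at half the most. Time passes only in rows, so rows that repeat a pose let the fingers close. It gives the time, the measured TCP pose, the force, the opening and the grip force at its end, in the units of the state.
- manip.state(): the state, without advancing time (a new reading comes with each control period).
- manip.get_image(name): name is "scene" or "top" or "wrist"; returns a dict with "frame" (480x640x3 uint8, red, green, blue), "range_z" (480x640 float32, m along the optical axis (not along the pixel's ray), 0 where there is no reading), "mtx" (3x3 intrinsics, pixels), "world_from_camera" (4x4, takes a point from camera to world coordinates). Camera axes: x right, y up, looking along -z (the intrinsics and any distortion apply to the point x, -y, -z); pixel columns grow to the right and rows downward; lengths in m; the calibration is good to about 2 mm. The wrist camera is an equidistant fisheye: a pixel r from the principal point sees the ray r / f radians off the axis. A picture is of the moment at which its call begins.
- manip.sign_off(): hands the job in; it is judged then, once.
Trained networks look in a picture, given as the dict that the camera call returned (one of the last four; its "shot" number tells which), for a name from the list of things; names that differ only in an ending like _2 or _b are one class to them, and where a whole thing is asked for, a point or a joint stands for the part that bears it (a point fixed in the world has none). Each returns a list of dicts, best first, with "p" (0 to 1); they miss things now and then, are a little off and sometimes report something else, mostly with a low value. They report only what shows in the picture. A call takes as long as a camera call.
- manip.outline_of(picture, thing): "mask" (480x640 bool, what is visible of it) and "point" ([column, row] in pixels, amid what is visible of it).
- manip.mark_of(picture, thing): "point" ([column, row] in pixels: a listed point, or the origin of a listed thing).
The state is a dict: "t": time; "qpos": joint angles; "joint_vel": joint speeds; "joint_torque": joint torques, N m; "tool_pos": TCP position; "orientation": TCP orientation; "contact_force": force on the tool from outside, world axes, zero at the start; "ft_torque": the same for the moment, N m; "grip_width": opening from 0.0 (shut) to 1.0 (fully open); "grasp_force": force on a finger pad.
Only numpy, scipy, OpenCV 4.12 (cv2) and the standard library are available. Lean on these libraries where they do the work, as an engineer would, in place of code of your own. Each camera call takes 0.05 s, during which the arm holds its last target. There are 200 camera calls.

### The job

The impeller of the bench dust blower has just been refitted. Swing the blower's round inlet cover up by its knob until it is fully open, flick the impeller by hand so that it runs on by itself, untouched, for three seconds and at least one full turn, which shows that nothing rubs, and then turn it until the clamping screw on its hub points at the access slot at the top of the casing rim, where a screwdriver can reach it. Leave it at rest there with the cover open, and leave the other things on the bench where they lie.

Things in the scene. Friction and masses are not known exactly. Their poses are not given: they have to be found in the camera images.
- mouth (a point): Centre of the round mouth of the grey blower casing, on the impeller's axis, in the plane of the casing's front rim, 108 mm above the table. Its axes, fixed to the casing: z is the impeller's axis, out of the mouth, up and leaning 35 degrees from vertical towards the robot's left; x runs up the slope of the mouth to the access slot at its top; y to the left of someone looking into the mouth. Other entries use this frame.
- slot (a point): Access slot: a 14 mm wide gap in the rim wall at the top of the mouth (mouth x = +84 mm). The casing is a round dish, inner radius 78 mm, outer 90 mm, 36 mm deep, small ears to 103 mm low on its outside; a rectangular outlet reaches 109 mm to mouth -y, below the rim plane. The raised cover overhangs the mouth from this side, so a hand must come in slanting, along the impeller's axis.
- impeller (a joint): Angle of the impeller about mouth z, endless, growing anticlockwise as seen looking into the mouth (it may count past a turn); at 0 and every full turn the clamping screw points at the access slot. It turns on free bearings: left alone it slows by about 0.5 to 1 rad/s every second and then stays where it stops, so a hard push runs on and a slow one hardly does.
- hub (a point): Centre of the hub's front face, on the axis 4 mm below the rim plane, with a small steel nut. The impeller is aluminium, 144 mm across: a hub of radius 24 mm, a flat grey back disc whose front lies 32 mm below the rim plane, and five vanes, 72 degrees apart, the clamping screw midway between two of them. The gaps between the vanes are open to the front.
- vane (a point): A point on the vane opposite the clamping screw, 50 mm from the axis, at the vane's front edge, 6 mm below the rim plane; turns with the impeller. When the screw is at the slot this vane points straight to mouth -x. All five vanes are alike: flat, radial, 4 mm thick, from radius 22 to 70 mm, 26 mm tall (from the back disc to 6 mm below the rim plane).
- screw (a point): Head of the dark clamping screw on the hub's side, 36 mm from the axis and 14.5 mm below the rim plane; turns with the impeller. It sits in a 14 mm wide lug on the hub that reaches 32 mm from the axis; the head reaches 37 mm. A short dark bar on the hub's front face points to it. The other gaps between vanes have no lug.
- cover (a joint): Opening angle of the inlet cover: 0 shut on the rim, 1.5 rad (86 degrees) at its stop, fully open. The hinge is stiff: the cover stays wherever it is left; lifting takes 2 to 5 N at the knob. The cover is a grey disc of radius 92 mm, 4 mm thick, with a hose spigot (radius 51 mm, 24 mm high) and a wire grille on its outer face.
- cover_hinge (a point): Point on the hinge axis of the cover; the axis runs along mouth y, at mouth x = +100 mm, z = +3 mm, above the access slot.
- knob (a point): Centre of the cover's black barrel knob: a round bar along mouth y, 28 mm long, 22 mm across, on a 10 mm stem, 25 mm beyond the cover's edge tab (24 mm wide). Shut, it lies at mouth x = -128 mm, z = +3 mm; it swings with the cover, 228 mm from the hinge axis. Gripped across its 28 mm length it swivels between the fingers as the cover turns.
- blower: Dark plinth of the blower, which does not move; origin on the table straight under the mouth centre, x level, to the rear (the mouth faces -x and up), z up. The plinth reaches from 78 mm before to 92 mm behind the origin and 95 mm to either side, and its top is 30 mm (rear part 48 mm) above the table. Crumpled packing paper lies about it on the table.
- driver: Precision screwdriver with a red handle, 163 mm long, lying on the table in front of the blower: leave it alone. Origin within its handle.
- tape: Small black roll of tape, 56 mm across, 19 mm high, on the table at the right front: leave it alone. Origin at the centre of its underside.
- glue: White glue bottle with a yellow label, 35 mm across, 98 mm tall, standing to the left: leave it alone. Origin at the centre of its underside.

How it is judged:
By the outcome, as a careful person would: the job done as asked, in the order asked, and still so for the second after the job is handed in, with the robot touching nothing.
It also fails if it takes over 72 s, if anything falls off the work surface, if the arm or the gripper's body presses on something with over 40 N, if the wrist force passes 120 N, or if a joint passes its speed limit or range.

## Working session

There is one attempt and no reset: what is moved stays moved. The work goes in short steps, Python scripts to look and compute and a tool call to move; the robot and the scene stay as the last step left them, time stands still between calls to the robot, and variables do not carry over. Pictures are saved under pics/ and viewed, at most 10 in all, crops included, and the job is handed in when it is done.

Besides the shell and the picture viewer there is one more tool, called after "Emit:" by a JSON object that holds its "op" and its "data". carry_out: Moves the arm, as the interface text tells. Its arguments: {"type":"object","properties":{"motion":{"type":"array","items":{"type":"object","properties":{"dp":{"type":"array","items":{"type":"number"}},"rotation":{"type":"array","items":{"type":"number"}},"gripper":{"type":"number"}}}}},"required":["motion"]}

```bash
mkdir -p pics
cat > h.py <<'E'
import numpy as np, cv2
from scipy.spatial.transform import Rotation as R
from rig import manip
def ray(im,p,fish=False):
    K=im["mtx"]; x=(p[0]-K[0,2])/K[0,0]; y=(p[1]-K[1,2])/K[1,1]
    if fish:
        r=np.hypot(x,y); s=np.tan(r)/max(r,1e-9); x*=s;y*=s
    return np.array([x,-y,-1.])
def world(im,p,fish=False,d=None):
    c,r=int(round(p[0])),int(round(p[1]))
    if d is None:
        w=im["range_z"][max(r-2,0):r+3,max(c-2,0):c+3]; w=w[w>0]; d=np.median(w) if w.size else np.nan
    T=im["world_from_camera"]; return (T[:3,:3]@(ray(im,p,fish)*d)+T[:3,3])
def save(im,n): cv2.imwrite(f"pics/{n}.png",im["frame"][:,:,::-1])
E
python3 - <<'E'
from h import *
np.set_printoptions(precision=4,suppress=True)
s=manip.state(); print(s["t"],s["tool_pos"],s["orientation"])
for n in ["scene","top"]:
    im=manip.get_image(n); save(im,n+"0"); print(n,im["world_from_camera"],im["mtx"][0,0])
    for t in ["mouth","slot","knob","cover_hinge","blower","driver","tape","glue"]:
        for r in manip.mark_of(im,t)[:1]: print(t,np.round(r["p"],2),np.round(r["point"]),world(im,r["point"]))
E
```

```text
0.0 [ 0.2698 -0.5632  0.2389] [-3.0621 -0.6957  0.0005]
scene [[-0.8562  0.3686 -0.3619  0.1753]
 [-0.5163 -0.5885  0.6222  0.4042]
 [ 0.0164  0.7196  0.6942  0.7719]
 [ 0.      0.      0.      1.    ]] 517.6634695303871
mouth 0.73 [314. 223.] [ 0.502  -0.1556  0.1649]
slot 0.75 [342. 187.] [ 0.5066 -0.2628  0.1669]
knob 0.8 [254. 241.] [ 0.5597 -0.0615  0.17  ]
cover_hinge 0.87 [343. 178.] [ 0.5965 -0.444   0.0305]
blower 0.93 [313. 259.] [ 0.5108 -0.1692  0.0552]
driver 0.61 [371. 317.] [ 0.3704 -0.1417  0.0069]
tape 0.86 [408. 252.] [ 0.3774 -0.3179  0.0171]
glue 0.7 [276. 374.] [0.4404 0.0597 0.0367]
top [[-0.0175  0.9873 -0.1577  0.3734]
 [-0.9998 -0.0177  0.0004 -0.1503]
 [-0.0024  0.1577  0.9875  0.9529]
 [ 0.      0.      0.      1.    ]] 440.21265228859494
mouth 0.82 [353. 224.] [ 0.5322 -0.2168  0.1108]
slot 0.61 [393. 228.] [ 0.5193 -0.2929  0.123 ]
knob 0.83 [273. 200.] [ 0.5681 -0.0679  0.1727]
cover_hinge 0.78 [396. 224.] [ 0.5237 -0.2958  0.1461]
blower 0.69 [349. 229.] [ 0.523  -0.21    0.1042]
driver 0.78 [321. 310.] [ 0.3678 -0.1519  0.0094]
tape 0.89 [409. 302.] [ 0.3806 -0.3412  0.0033]
glue 0.61 [229. 274.] [0.442  0.0333 0.0583]
```

View pics/scene0.png

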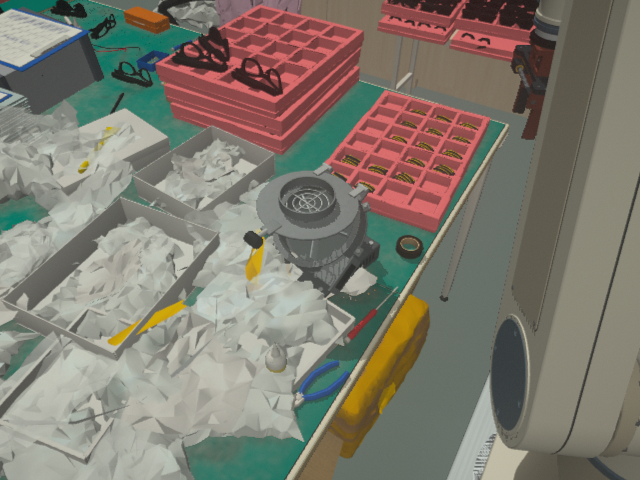

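View pics/top0.png

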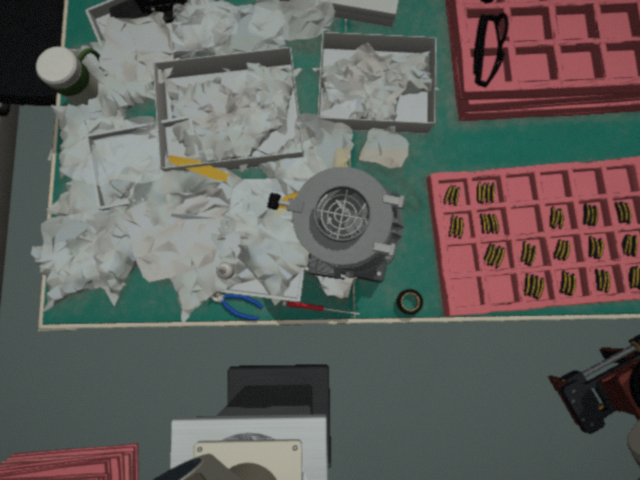

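Scene: the cover is around (313,210), the knob at (254,240) and the hinge at top right. Top: the cover is at (343,220), the knob at (274,201) and the hinge clips at (393,225). The knob is at z≈0.17, so the cover is already partly open and roughly level. I'll fit the geometry next.

```bash
cat >> h.py <<'E'
def pts(im,mask,fish=False):
    return np.array([world(im,(c,r),fish,im["range_z"][r,c]) for r,c in zip(*np.nonzero(mask&(im["range_z"]>0)))])
E
python3 - <<'E'
from h import *
np.set_printoptions(precision=4,suppress=True)
for n in ["top","scene"]:
    im=manip.get_image(n)
    for t in ["cover","knob"]:
        o=manip.outline_of(im,t)
        if not o: print(n,t,"none"); continue
        m=o[0]["mask"]; P=pts(im,m); print(n,t,o[0]["p"],m.sum(),np.median(P,0))
        if t=="knob":
            top=P[P[:,2]>np.percentile(P[:,2],30)]; print(" knob bbox",np.percentile(P,[5,50,95],axis=0)); continue
        best=None; rng=np.random.default_rng(0)
        for _ in range(500):
            a=P[rng.choice(len(P),3,False)]; nn=np.cross(a[1]-a[0],a[2]-a[0]); l=np.linalg.norm(nn)
            if l<1e-6: continue
            nn/=l; k=abs((P-a[0])@nn)<.0025
            if best is None or k.sum()>best.sum(): best=k
        Q=P[best]; c=Q.mean(0); nn=np.linalg.svd(Q-c)[2][2]; nn*=np.sign(nn[2])
        print(" plane n",nn,"c",c,best.sum())
        u=np.cross([0,1,0],nn);u/=np.linalg.norm(u);v=np.cross(nn,u)
        uv=np.c_[(Q-c)@u,(Q-c)@v]
        from scipy.optimize import least_squares
        # outer circle via robust hull fit, radius fixed 92
        h=cv2.convexHull(uv.astype(np.float32))[:,0]
        f=least_squares(lambda p:np.hypot(*(h-p).T)-.092,[0,0],loss="soft_l1",f_scale=.002)
        print(" centre",c+f.x[0]*u+f.x[1]*v,"res",np.hypot(*(h-f.x).T))
    for t in ["knob","cover_hinge","mouth","slot"]:
        print(t,[(round(r["p"],2),np.round(r["point"],1)) for r in manip.mark_of(im,t)[:2]])
E
```

```text
top cover 0.55 6478 [ 0.5421 -0.1896  0.167 ]
 plane n [0.0052 0.0243 0.9997] c [ 0.537  -0.1912  0.1667] 5103
 centre [ 0.5394 -0.1947  0.1668] res [0.0924 0.0922 0.0926 0.0923 0.092  0.14   0.1395 0.093  0.0927 0.092
 0.0921 0.0922 0.0924 0.0919 0.0921 0.0922 0.0916 0.0911 0.0914 0.0909
 0.0908 0.0907 0.0909 0.0902 0.1041 0.1044 0.1031 0.1039 0.1054 0.1042
 0.0898 0.09   0.0901 0.0902 0.0905 0.0907 0.0918]
top knob 0.64 6784 [ 0.5443 -0.1897  0.1669]
 knob bbox [[ 0.4635 -0.2716  0.1077]
 [ 0.5443 -0.1897  0.1669]
 [ 0.6145 -0.1021  0.1816]]
knob [(0.71, array([275.2, 198.9]))]
cover_hinge [(0.9, array([394.2, 222.8]))]
mouth [(0.83, array([351.6, 225.6]))]
slot [(0.9, array([392.2, 229.1])), (0.67, array([363., 239.]))]
scene cover 0.6 5286 [ 0.539  -0.1729  0.1658]
 plane n [0.0029 0.0233 0.9997] c [ 0.5336 -0.1781  0.1653] 3621
 centre [ 0.5415 -0.1911  0.1655] res [0.091  0.0902 0.0902 0.1358 0.137  0.1367 0.1368 0.135  0.0914 0.0914
 0.0912 0.0912 0.0913 0.0917 0.0919 0.0928 0.0921 0.092  0.0921 0.0921
 0.0924 0.0933 0.1072 0.1047 0.1056 0.0932 0.0927 0.0929 0.0913 0.0918]
scene knob 0.97 5211 [ 0.5376 -0.172   0.1658]
 knob bbox [[ 0.4645 -0.269   0.1624]
 [ 0.5376 -0.172   0.1658]
 [ 0.6143 -0.0908  0.1833]]
knob [(0.79, array([255.7, 242.5]))]
cover_hinge [(0.98, array([344.2, 179.7])), (0.22, array([333.2, 220.8]))]
mouth [(0.96, array([315. , 224.6]))]
slot [(0.96, array([339.4, 187.8])), (0.42, array([314. , 220.6]))]
```

Run:
```python
from h import *
np.set_printoptions(precision=4,suppress=True)
for n,(c,r) in {"top":(275,200),"scene":(255,241)}.items():
    im=manip.get_image(n); m=np.zeros((480,640),bool)
    m[r-12:r+13,c-14:c+15]=im["frame"][r-12:r+13,c-14:c+15].max(2)<60
    P=pts(im,m); P=P[P[:,2]>.13]; print(n,len(P),"mean",P.mean(0),"min",P.min(0),"max",P.max(0))
    Q=P[P[:,2]>P[:,2].max()-.006];print(" top mean",Q.mean(0)); w=np.linalg.svd((P-P.mean(0))[:,:2],full_matrices=0); print(w[1],w[2])
    hh=world(im,manip.mark_of(im,"cover_hinge")[0]["point"],d=1.);o=im["world_from_camera"][:3,3]
    print(" hinge@z.168",o+(hh-o)*(.168-o[2])/(hh-o)[2])
    kk=world(im,manip.mark_of(im,"knob")[0]["point"],d=1.);print(" knob@z.166",o+(kk-o)*(.166-o[2])/(kk-o)[2])
    kk=world(im,manip.mark_of(im,"mouth")[0]["point"],d=1.);print(" mouth@z.108",o+(kk-o)*(.108-o[2])/(kk-o)[2])
```

```text
top 140 mean [ 0.5657 -0.069   0.1715] min [ 0.5533 -0.079   0.1626] max [ 0.5789 -0.0588  0.1765]
 top mean [ 0.5663 -0.0681  0.1728]
[0.0906 0.0583] [[-0.9711  0.2386]
 [-0.2386 -0.9711]]
 hinge@z.168 [ 0.5186 -0.2947  0.168 ]
 knob@z.166 [ 0.569  -0.0688  0.166 ]Traceback (most recent call last):
  File "<stdin>", line 11, in <module>
IndexError: list index out of range
```

```bash
cat >> h.py <<'E'
a=np.radians(11.8); H=np.array([np.sin(a),np.cos(a),0]); UP=np.array([0,0,1.]); t35=np.radians(35)
ZM=np.sin(t35)*H+np.cos(t35)*UP; XM=-np.cos(t35)*H+np.sin(t35)*UP; YM=np.cross(ZM,XM)
HINGE=np.array([.5186,-.2947,.168]); MOUTH=HINGE-.1*XM-.003*ZM
def M(x,y,z): return MOUTH+x*XM+y*YM+z*ZM
def tilt(deg):  # tool y=YM, tool z tilted deg from down, tool comes from +H side
    d=np.radians(deg); z=-(np.sin(d)*H+np.cos(d)*UP); return R.from_matrix(np.c_[np.cross(YM,z),YM,z])
def move(p,Rt,p0=None,R0=None):
    s=manip.state(); p0=s["tool_pos"] if p0 is None else p0; R0=R.from_rotvec(s["orientation"]) if R0 is None else R0
    return np.round(R0.inv().apply(np.array(p)-p0)*100,2), np.round((R0.inv()*Rt).as_rotvec(degrees=True),1)
E
python3 - <<'E'
from h import *
np.set_printoptions(precision=4,suppress=True)
print(MOUTH,ZM,XM,YM)
im=manip.get_image("top")
for p in [(285,190),(285,210),(265,190),(262,210),(270,215),(272,180)]: print(p,world(im,p))
print(move([.566,-.068,.27],tilt(0)))
print(move([.566,-.068,.163],tilt(0)))
E
```

```text
[ 0.535  -0.2162  0.1082] [0.1173 0.5615 0.8192] [-0.1675 -0.8018  0.5736] [ 0.9789 -0.2045 -0.    ]
(285, 190) [ 0.6206 -0.0804  0.0435]
(285, 210) [ 0.5734 -0.0815  0.06  ]
(265, 190) [ 0.6221 -0.0375  0.0407]
(262, 210) [ 0.5741 -0.0338  0.0607]
(270, 215) [ 0.5641 -0.0499  0.0563]
(272, 180) [ 0.6438 -0.0525  0.0412]
(array([ 48.1 , -31.91,  -3.03]), array([ -0. ,   0. , -52.6]))
(array([ 48.1 , -31.91,   7.67]), array([ -0. ,   0. , -52.6]))
```

Emit:
{"op": "carry_out", "data": {"motion": [{"dp": [48.1, -31.9, -3.0], "rotation": [0, 0, -52.6], "gripper": 70}, {"dp": [48.1, -31.9, -3.0], "rotation": [0, 0, -52.6], "gripper": 70}, {"dp": [48.1, -31.9, -3.0], "rotation": [0, 0, -52.6], "gripper": 70}, {"dp": [48.1, -31.9, -3.0], "rotation": [0, 0, -52.6], "gripper": 70}, {"dp": [48.1, -31.9, -3.0], "rotation": [0, 0, -52.6], "gripper": 70}, {"dp": [48.1, -31.9, -3.0], "rotation": [0, 0, -52.6], "gripper": 70}, {"dp": [48.1, -31.9, -3.0], "rotation": [0, 0, -52.6], "gripper": 70}, {"dp": [48.1, -31.9, -3.0], "rotation": [0, 0, -52.6], "gripper": 70}, {"dp": [48.1, -31.9, -3.0], "rotation": [0, 0, -52.6], "gripper": 70}, {"dp": [48.1, -31.9, -3.0], "rotation": [0, 0, -52.6], "gripper": 70}, {"dp": [48.1, -31.9, -3.0], "rotation": [0, 0, -52.6], "gripper": 70}, {"dp": [48.1, -31.9, -3.0], "rotation": [0, 0, -52.6], "gripper": 70}]}}

```text
t: 3.35
tool_pos: [0.5652, -0.0694, 0.2694]
orientation: [-2.439, -1.98, 0.001]
contact_force: [-1.2, 0.2, -0.1]
grip_width: 0.701
grasp_force: 0.0
```

Run:
```python
from h import *
np.set_printoptions(precision=4,suppress=True)
s=manip.state();print(s["t"],s["tool_pos"],s["qpos"],s["contact_force"])
im=manip.get_image("wrist"); save(im,"w1")
for t in ["knob","cover_hinge"]:
    for r in manip.mark_of(im,t)[:2]: print(t,r["p"],r["point"],world(im,r["point"],True))
print(move([.566,-.068,.163],tilt(0)))
```

```text
3.35 [ 0.5652 -0.0694  0.2694] [-0.1428  0.3085  1.7276 -0.0005  1.1063  0.0645] [-1.1767  0.1597 -0.0536]
knob 0.72 [326.6, 240.7] [ 0.5682 -0.0684  0.1717]
cover_hinge 0.38 [301.2, 389.0] [ 0.5655 -0.047   0.3494]
(array([ 0.16,  0.03, 10.66]), array([-0. ,  0. , -0.1]))
```

View pics/w1.png

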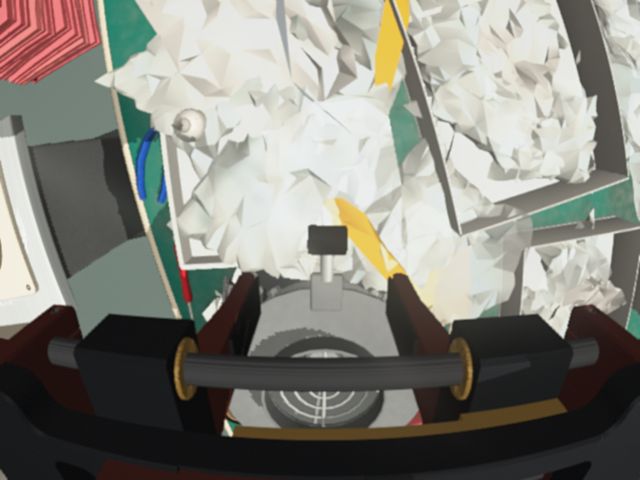

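The wrist view shows the knob at (327,240), centred between the fingers and aligned with them. I'll descend and grip it.

Emit:
{"op": "carry_out", "data": {"motion": [{"dp": [0.2, 0.2, 5.5], "rotation": [0, 0, 0], "gripper": 70}, {"dp": [0.2, 0.2, 10.5], "rotation": [0, 0, 0], "gripper": 70}, {"dp": [0.2, 0.2, 10.5], "rotation": [0, 0, 0], "gripper": 70}, {"dp": [0.2, 0.2, 10.5], "rotation": [0, 0, 0], "gripper": 10}, {"dp": [0.2, 0.2, 10.5], "rotation": [0, 0, 0], "gripper": 10}, {"dp": [0.2, 0.2, 10.5], "rotation": [0, 0, 0], "gripper": 10}, {"dp": [0.2, 0.2, 10.5], "rotation": [0, 0, 0], "gripper": 10}, {"dp": [0.2, 0.2, 10.5], "rotation": [0, 0, 0], "gripper": 10}]}}

```text
t: 4.5
tool_pos: [0.5686, -0.0666, 0.1652]
orientation: [2.438, 1.981, 0.001]
contact_force: [-0.4, -0.5, -0.3]
grip_width: 0.314
grasp_force: 30.0
```

Run:
```python
from h import *
np.set_printoptions(precision=3,suppress=True)
s=manip.state();p=s["tool_pos"];print(p,s["contact_force"],s["grip_width"],s["grasp_force"])
th0=np.arctan2(p[2]+.002-HINGE[2],(p-HINGE)@H); r=np.hypot(p[2]+.002-HINGE[2],(p-HINGE)@H); print(np.degrees(th0)+35,r)
for o in list(range(36,86,6))+[86,87,88]:
    th=np.radians(o-35); q=p+(np.cos(th)-np.cos(th0))*.228*H+(np.sin(th)-np.sin(th0))*.228*UP
    print(o,*move(q,R.from_rotvec(s["orientation"])))
```

```text
[ 0.569 -0.067  0.165] [-0.368 -0.463 -0.286] 0.3138001255119629 29.98797208070755
34.79410301889752 0.23353307864649295
36 [-0.    0.   -0.48] [0. 0. 0.]
42 [-0.17  0.   -2.86] [0. 0. 0.]
48 [-0.58  0.   -5.21] [0. 0. 0.]
54 [-1.24  0.01 -7.5 ] [0. 0. 0.]
60 [-2.14  0.01 -9.72] [0. 0. 0.]
66 [ -3.26   0.01 -11.83] [0. 0. 0.]
72 [ -4.59   0.01 -13.8 ] [0. 0. 0.]
78 [ -6.12   0.01 -15.63] [0. 0. 0.]
84 [ -7.84   0.02 -17.29] [0. 0. 0.]
86 [ -8.45   0.02 -17.8 ] [0. 0. 0.]
87 [ -8.76   0.02 -18.05] [0. 0. 0.]
88 [ -9.08   0.02 -18.29] [0. 0. 0.]
```

Emit:
{"op": "carry_out", "data": {"motion": [{"dp": [-0.2, 0, -2.9], "rotation": [0, 0, 0], "gripper": 10}, {"dp": [-0.6, 0, -5.2], "rotation": [0, 0, 0], "gripper": 10}, {"dp": [-1.2, 0, -7.5], "rotation": [0, 0, 0], "gripper": 10}, {"dp": [-2.1, 0, -9.7], "rotation": [0, 0, 0], "gripper": 10}, {"dp": [-3.3, 0, -11.8], "rotation": [0, 0, 0], "gripper": 10}, {"dp": [-4.6, 0, -13.8], "rotation": [0, 0, 0], "gripper": 10}, {"dp": [-4.6, 0, -13.8], "rotation": [0, 0, 0], "gripper": 10}]}}

```text
t: 5.38
tool_pos: [0.5584, -0.1117, 0.3037]
orientation: [-2.439, -1.979, -0.001]
contact_force: [-2.4, 3.7, 3.4]
grip_width: 0.316
grasp_force: 30.0
```

Run:
```python
from h import *
np.set_printoptions(precision=3,suppress=True)
s=manip.state();p=s["tool_pos"];print(p,s["contact_force"],s["grip_width"],s["grasp_force"])
h=HINGE+.0045*H
for b in (0,.002):
  print(np.degrees(np.arctan2(p[2]+b-h[2],(p-h)@H))+35,np.hypot(p[2]+b-h[2],(p-h)@H))
for o in (78,84,86,87,88,89):
    th=np.radians(o-35); q=h+(p-h)@YM*YM+np.cos(th)*.228*H+(np.sin(th)*.228-.002)*UP
    print(o,*move(q,R.from_rotvec(s["orientation"])))
```

```text
[ 0.558 -0.112  0.304] [-2.443  3.738  3.436] 0.3163760108659385 29.976188242435455
71.57527488280691 0.22765017824026967
71.97740428253763 0.22884757138043488
78 [-1.61  0.   -1.79] [0. 0. 0.]
84 [-3.32  0.   -3.45] [0. 0. 0.]
86 [-3.93  0.   -3.96] [0. 0. 0.]
87 [-4.24  0.   -4.21] [0. 0. 0.]
88 [-4.56  0.   -4.45] [0. 0. 0.]
89 [-4.88  0.   -4.68] [0. 0. 0.]
```

Emit:
{"op": "carry_out", "data": {"motion": [{"dp": [-1.6, 0, -1.8], "rotation": [0, 0, 0], "gripper": 10}, {"dp": [-3.3, 0, -3.4], "rotation": [0, 0, 0], "gripper": 10}, {"dp": [-3.9, 0, -4.0], "rotation": [0, 0, 0], "gripper": 10}, {"dp": [-4.3, 0, -4.2], "rotation": [0, 0, 0], "gripper": 10}, {"dp": [-4.6, 0, -4.5], "rotation": [0, 0, 0], "gripper": 10}, {"dp": [-4.6, 0, -4.5], "rotation": [0, 0, 0], "gripper": 10}]}}

```text
t: 6.12
tool_pos: [0.5486, -0.1553, 0.3474]
orientation: [-2.435, -1.979, 0.0]
contact_force: [-5.7, 5.3, 4.8]
grip_width: 0.315
grasp_force: 30.0
```

Run:
```python
from h import *
np.set_printoptions(precision=3,suppress=True)
s=manip.state();p=s["tool_pos"];print(p,s["contact_force"],s["grip_width"],s["grasp_force"])
h=HINGE+.0045*H
print(np.degrees(np.arctan2(p[2]+.002-h[2],(p-h)@H))+35,np.hypot(p[2]+.002-h[2],(p-h)@H))
```

```text
[ 0.549 -0.155  0.347] [-5.75   5.314  4.838] 0.3152770004226908 29.980523586273193
87.7212443155212 0.22793562062815953
```

Emit:
{"op": "carry_out", "data": {"motion": [{"dp": [-0.5, 0, -0.4], "rotation": [0, 0, 0], "gripper": 10}, {"dp": [-0.8, 0, -0.6], "rotation": [0, 0, 0], "gripper": 10}, {"dp": [-0.8, 0, -0.6], "rotation": [0, 0, 0], "gripper": 10}]}}

```text
t: 6.5
tool_pos: [0.5477, -0.1586, 0.3497]
orientation: [-2.428, -1.975, -0.008]
contact_force: [8.0, 22.8, -15.0]
grip_width: 0.318
grasp_force: 29.9
```

The force rose at the stop, so the cover is fully open. I'll release the knob and rise.

Emit:
{"op": "carry_out", "data": {"motion": [{"dp": [0, 0, 0], "rotation": [0, 0, 0], "gripper": 75}, {"dp": [0, 0, 0], "rotation": [0, 0, 0], "gripper": 75}, {"dp": [0, 0, 0], "rotation": [0, 0, 0], "gripper": 75}, {"dp": [0, 0, 0], "rotation": [0, 0, 0], "gripper": 75}, {"dp": [0, 0, -3], "rotation": [0, 0, 0], "gripper": 75}, {"dp": [0, 0, -7], "rotation": [0, 0, 0], "gripper": 75}, {"dp": [0, 0, -9], "rotation": [0, 0, 0], "gripper": 75}]}}

```text
t: 7.38
tool_pos: [0.5484, -0.1649, 0.4463]
orientation: [2.436, 1.979, 0.003]
contact_force: [-0.3, -0.1, -0.0]
grip_width: 0.751
grasp_force: 0.0
```

Run:
```python
from h import *
np.set_printoptions(precision=3,suppress=True)
s=manip.state();print(s["tool_pos"],s["contact_force"])
im=manip.get_image("scene")
for t in ["hub","screw","vane","mouth","slot","knob","cover_hinge"]:
    for r in manip.mark_of(im,t)[:2]: print(t,round(r["p"],2),np.round(r["point"]),world(im,r["point"]))
h=HINGE+.0045*H; mo=h-.1*XM-.003*ZM; print("mouth",mo)
k=world(im,manip.mark_of(im,"knob")[0]["point"])
print(np.degrees(np.arctan2(k[2]-h[2],(k-h)@H))+35)
cv2.imwrite("pics/s2.png",cv2.resize(im["frame"][130:330,210:430,::-1],None,fx=2.7,fy=2.7))
for d,z in ((.2,0),):
  q=mo-.06*XM+.15*ZM; print(q,move(q,tilt(35)))
```

```text
[ 0.548 -0.165  0.446] [-0.349 -0.122 -0.032]
hub 0.61 [317. 224.] [ 0.529 -0.212  0.104]
screw 0.55 [336. 218.] [ 0.51  -0.249  0.099]
vane 0.64 [292. 227.] [ 0.588 -0.216  0.062]
vane 0.29 [371. 313.] [ 0.374 -0.147  0.009]
mouth 0.85 [316. 223.] [ 0.532 -0.212  0.105]
slot 0.74 [341. 188.] [ 0.521 -0.289  0.141]
knob 0.86 [289. 127.] [ 0.541 -0.142  0.35 ]
cover_hinge 0.67 [344. 178.] [ 0.511 -0.277  0.178]
cover_hinge 0.36 [373. 314.] [ 0.37  -0.148  0.008]
mouth [ 0.536 -0.212  0.108]
85.66713093822098
[ 0.564 -0.079  0.197] (array([ 8.63, -0.13, 24.59]), array([ -0.1, -35. ,   0. ]))
```

View pics/s2.png

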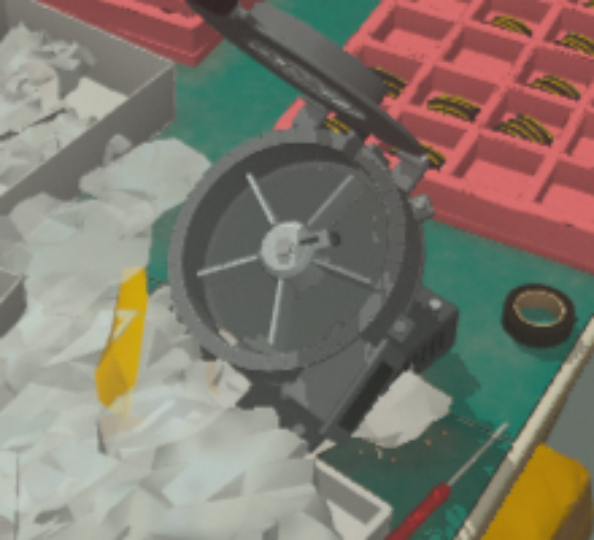

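The crop shows the cover fully open. The hub is at (287,247), five bright vanes are visible, the screw points right at (325,238), and the slot is between the hinge clips at the top. Next I'll rectify the image onto the mouth plane.

```bash
cat >> h.py <<'E'
HINGE=HINGE+.0045*H; MOUTH=HINGE-.1*XM-.003*ZM
def project(im,P):
    T=np.linalg.inv(im["world_from_camera"]); q=(T[:3,:3]@np.atleast_2d(P).T).T+T[:3,3]; K=im["mtx"]
    return np.c_[K[0,0]*q[:,0]/-q[:,2]+K[0,2],K[1,1]*-q[:,1]/-q[:,2]+K[1,2]]
def rectify(im,z=-.006,half=.11,n=440):  # up=+XM, left=+YM
    g=np.linspace(half,-half,n); X,Y=np.meshgrid(g,g,indexing="ij")
    uv=project(im,MOUTH+X.reshape(-1,1)*XM+Y.reshape(-1,1)*YM+z*ZM).astype(np.float32).reshape(n,n,2)
    return cv2.remap(im["frame"],uv[...,0],uv[...,1],cv2.INTER_CUBIC)
def vang(im,z=-.006):
    # brightness profile vs angle over r 40..66mm; fit 5-fold phase
    th=np.radians(np.arange(0,360,.5)); rr=np.arange(.042,.066,.002); T,Rr=np.meshgrid(th,rr)
    P=MOUTH+(Rr*np.cos(T)).reshape(-1,1)*XM+(Rr*np.sin(T)).reshape(-1,1)*YM+z*ZM
    uv=project(im,P).astype(np.float32).reshape(*T.shape,2)
    b=cv2.remap(im["frame"],uv[...,0],uv[...,1],cv2.INTER_LINEAR).mean(2).mean(0)
    pk=[np.degrees(th[i]) for i in range(len(b)) if b[i]==np.roll(b,20-i)[:41].max() and b[i]>np.median(b)+8]
    ph=np.degrees(np.angle((np.clip(b-np.median(b)-8,0,60)*np.exp(5j*th)).sum()))/5
    return pk,ph%72
E
python3 - <<'E'
from h import *
np.set_printoptions(precision=4,suppress=True)
im=manip.get_image("scene"); A=rectify(im); print(vang(im))
cv2.circle(A,(220,220),156,(255,0,0),1); cv2.circle(A,(220,220),180,(255,255,0),1)
for t in ["hub","screw","vane","mouth"]:
    zz={"hub":-.004,"screw":-.0145,"vane":-.006,"mouth":0}[t]
    for r in manip.mark_of(im,t)[:1]:
        o=im["world_from_camera"][:3,3]; v=world(im,r["point"],d=1.)-o
        q=o+v*((MOUTH+zz*ZM-o)@ZM)/(v@ZM)-MOUTH; print(t,q@XM,q@YM,np.degrees(np.arctan2(q@YM,q@XM)))
cv2.imwrite("pics/r2.png",A[:,:,::-1])
E
```

```text
([np.float64(62.50000000000001), np.float64(136.0), np.float64(208.5), np.float64(280.5), np.float64(351.5)], np.float64(63.768663605759))
hub 0.0010292652061593165 -0.000190918396658546 -10.508361281574006
screw 0.030358195074725664 -0.021359589031204836 -35.12966726054002
vane -0.03315257186501055 0.03338016156827858 134.80400807356116
mouth -0.006019603054457626 -0.008463918606782101 -125.42072598284577
```

View pics/r2.png

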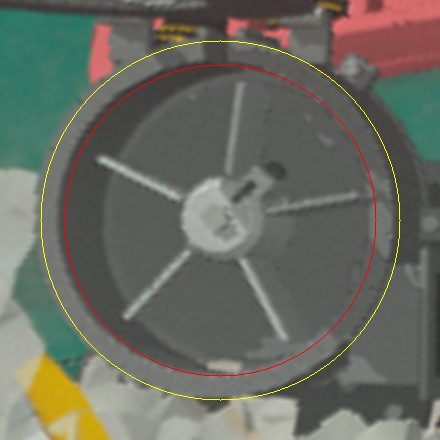

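The rectified view fits well. Vanes are at 63.8°, 135.8°, 207.8°, 279.8° and 351.8°, which puts the screw at about -44°. Next comes the flick approach with the fingers shut.

Run:
```python
from h import *
np.set_printoptions(precision=2,suppress=True)
for q in [(-.06,-.044,.15),(-.03,-.044,.03)]: print(*move(M(*q),tilt(35)))
```

```text
[ 8.63 -4.6  24.68] [ -0. -35.   0.]
[-0.71 -4.6  32.79] [ -0. -35.   0.]
```

Emit:
{"op": "carry_out", "data": {"motion": [{"dp": [6, 0, 0], "rotation": [0, 0, 0], "gripper": 0}, {"dp": [12, -2, 2], "rotation": [0, 0, 0], "gripper": 0}, {"dp": [15, -4.6, 6], "rotation": [0, -9, 0], "gripper": 0}, {"dp": [15, -4.6, 11], "rotation": [0, -18, 0], "gripper": 0}, {"dp": [13, -4.6, 16], "rotation": [0, -27, 0], "gripper": 0}, {"dp": [11, -4.6, 21], "rotation": [0, -35, 0], "gripper": 0}, {"dp": [8.6, -4.6, 24.7], "rotation": [0, -35, 0], "gripper": 0}, {"dp": [8.6, -4.6, 24.7], "rotation": [0, -35, 0], "gripper": 0}, {"dp": [8.6, -4.6, 24.7], "rotation": [0, -35, 0], "gripper": 0}]}}

```text
t: 9.2
tool_pos: [0.5216, -0.0706, 0.198]
orientation: [2.081, 1.689, -0.653]
contact_force: [0.7, 0.5, 1.1]
grip_width: 0.005
grasp_force: 0.0
```

Run:
```python
from h import *
np.set_printoptions(precision=3,suppress=True)
s=manip.state();print(s["tool_pos"],s["contact_force"],s["qpos"],s["t"])
im=manip.get_image("scene"); print(vang(im))
for q in [(-.03,-.044,.03),(-.03,-.044,-.004)]: print(*move(M(*q),tilt(35)))
cv2.imwrite("pics/s3.png",cv2.resize(im["frame"][130:330,210:430,::-1],None,fx=2.5,fy=2.5))
```

```text
[ 0.522 -0.071  0.198] [0.684 0.499 1.147] [ 0.146  0.461  1.832 -0.626  1.165  0.7  ] 9.2
([np.float64(62.50000000000001), np.float64(208.5), np.float64(280.5), np.float64(351.5)], np.float64(63.80708224976177))
[-2.94 -0.16 12.16] [ 0.1 -0.1 -0.1]
[-2.94 -0.17 15.56] [ 0.1 -0.1 -0.1]
```

View pics/s3.png

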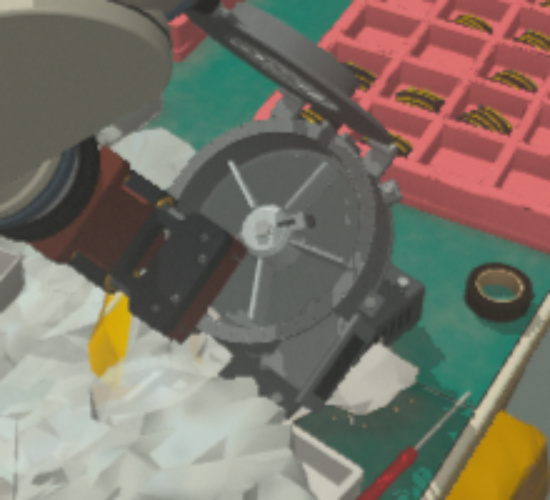

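The gripper sits on the axis beside the mouth, clear of the cover. I'll insert it now.

Emit:
{"op": "carry_out", "data": {"motion": [{"dp": [-2.9, -0.2, 6], "rotation": [0, 0, 0], "gripper": 0}, {"dp": [-2.9, -0.2, 11], "rotation": [0, 0, 0], "gripper": 0}, {"dp": [-2.9, -0.2, 13.5], "rotation": [0, 0, 0], "gripper": 0}, {"dp": [-2.9, -0.2, 15.5], "rotation": [0, 0, 0], "gripper": 0}, {"dp": [-2.9, -0.2, 15.5], "rotation": [0, 0, 0], "gripper": 0}]}}

```text
t: 9.88
tool_pos: [0.4958, -0.181, 0.0866]
orientation: [2.081, 1.69, -0.656]
contact_force: [-0.1, 0.8, 0.2]
grip_width: 0.008
grasp_force: 0.0
```

Run:
```python
from h import *
np.set_printoptions(precision=4,suppress=True)
s=manip.state();d=s["tool_pos"]-MOUTH;print(d@XM,d@YM,d@ZM,s["contact_force"])
im=manip.get_image("scene"); print(vang(im))
```

```text
-0.03032736644682208 -0.045517640290256255 -0.0051047743896433006 [-0.1021  0.8156  0.2136]
([np.float64(127.50000000000001), np.float64(281.0), np.float64(351.0)], np.float64(58.992207428178915))
```

Emit:
{"op": "carry_out", "data": {"motion": [{"dp": [0.7, 1.2, 0], "rotation": [0, 0, 0], "gripper": 0}, {"dp": [1.5, 3.7, 0], "rotation": [0, 0, 0], "gripper": 0}, {"dp": [1.6, 6.5, 0], "rotation": [0, 0, 0], "gripper": 0}, {"dp": [1.6, 9.0, -5.6], "rotation": [0, 0, 0], "gripper": 0}, {"dp": [2.5, 9.0, -11], "rotation": [0, 0, 0], "gripper": 0}, {"dp": [4, 9.0, -14], "rotation": [0, 0, 0], "gripper": 0}]}}

```text
t: 10.68
tool_pos: [0.6097, -0.0858, 0.1815]
orientation: [2.08, 1.69, -0.648]
contact_force: [0.6, -0.2, -0.3]
grip_width: 0.008
grasp_force: 0.0
```

Run:
```python
from h import *
np.set_printoptions(precision=4,suppress=True)
s=manip.state();d=s["tool_pos"]-MOUTH;print(d@XM,d@YM,d@ZM,s["contact_force"])
for i in range(5):
    im=manip.get_image("scene"); print(manip.state()["t"],vang(im))
```

```text
-0.07130609634879903 0.0464757881862603 0.13942236806611022 [ 0.5757 -0.1572 -0.2594]
10.725 ([np.float64(7.499999999999999), np.float64(79.0), np.float64(152.0), np.float64(225.0), np.float64(297.0)], np.float64(7.943314260873342))
10.775 ([np.float64(63.0), np.float64(136.0), np.float64(209.0), np.float64(281.5), np.float64(351.5)], np.float64(63.9994301564292))
10.825 ([np.float64(47.0), np.float64(119.99999999999999), np.float64(193.0), np.float64(265.5), np.float64(336.0)], np.float64(48.19317250738074))
10.875 ([np.float64(31.5), np.float64(103.5), np.float64(177.0), np.float64(249.5), np.float64(320.5)], np.float64(32.03492080652099))
10.925 ([np.float64(16.5), np.float64(88.0), np.float64(161.0), np.float64(234.50000000000003), np.float64(305.50000000000006)], np.float64(16.722836195069778))
```

It's spinning clockwise at about 5.6 rad/s. I'll leave it untouched while it runs down.

Emit:
{"op": "carry_out", "data": {"motion": [{"dp": [0, 0, 0], "rotation": [0, 0, 0], "gripper": 0}, {"dp": [0, 0, 0], "rotation": [0, 0, 0], "gripper": 0}, {"dp": [0, 0, 0], "rotation": [0, 0, 0], "gripper": 0}, {"dp": [0, 0, 0], "rotation": [0, 0, 0], "gripper": 0}, {"dp": [0, 0, 0], "rotation": [0, 0, 0], "gripper": 0}, {"dp": [0, 0, 0], "rotation": [0, 0, 0], "gripper": 0}, {"dp": [0, 0, 0], "rotation": [0, 0, 0], "gripper": 0}, {"dp": [0, 0, 0], "rotation": [0, 0, 0], "gripper": 0}, {"dp": [0, 0, 0], "rotation": [0, 0, 0], "gripper": 0}, {"dp": [0, 0, 0], "rotation": [0, 0, 0], "gripper": 0}, {"dp": [0, 0, 0], "rotation": [0, 0, 0], "gripper": 0}, {"dp": [0, 0, 0], "rotation": [0, 0, 0], "gripper": 0}]}}

```text
t: 12.42
tool_pos: [0.6067, -0.0885, 0.1781]
orientation: [2.081, 1.691, -0.656]
contact_force: [1.3, 0.8, -1.0]
grip_width: 0.004
grasp_force: 0.0
```

Emit:
{"op": "carry_out", "data": {"motion": [{"dp": [0, 0, 0], "rotation": [0, 0, 0], "gripper": 0}, {"dp": [0, 0, 0], "rotation": [0, 0, 0], "gripper": 0}, {"dp": [0, 0, 0], "rotation": [0, 0, 0], "gripper": 0}, {"dp": [0, 0, 0], "rotation": [0, 0, 0], "gripper": 0}, {"dp": [0, 0, 0], "rotation": [0, 0, 0], "gripper": 0}, {"dp": [0, 0, 0], "rotation": [0, 0, 0], "gripper": 0}, {"dp": [0, 0, 0], "rotation": [0, 0, 0], "gripper": 0}, {"dp": [0, 0, 0], "rotation": [0, 0, 0], "gripper": 0}, {"dp": [0, 0, 0], "rotation": [0, 0, 0], "gripper": 0}, {"dp": [0, 0, 0], "rotation": [0, 0, 0], "gripper": 0}, {"dp": [0, 0, 0], "rotation": [0, 0, 0], "gripper": 0}, {"dp": [0, 0, 0], "rotation": [0, 0, 0], "gripper": 0}]}}

```text
t: 13.92
tool_pos: [0.6067, -0.0885, 0.1781]
orientation: [2.081, 1.691, -0.656]
contact_force: [-0.6, -0.4, 0.1]
grip_width: 0.001
grasp_force: 0.0
```

Emit:
{"op": "carry_out", "data": {"motion": [{"dp": [0, 0, 0], "rotation": [0, 0, 0], "gripper": 0}, {"dp": [0, 0, 0], "rotation": [0, 0, 0], "gripper": 0}, {"dp": [0, 0, 0], "rotation": [0, 0, 0], "gripper": 0}, {"dp": [0, 0, 0], "rotation": [0, 0, 0], "gripper": 0}, {"dp": [0, 0, 0], "rotation": [0, 0, 0], "gripper": 0}, {"dp": [0, 0, 0], "rotation": [0, 0, 0], "gripper": 0}, {"dp": [0, 0, 0], "rotation": [0, 0, 0], "gripper": 0}, {"dp": [0, 0, 0], "rotation": [0, 0, 0], "gripper": 0}, {"dp": [0, 0, 0], "rotation": [0, 0, 0], "gripper": 0}, {"dp": [0, 0, 0], "rotation": [0, 0, 0], "gripper": 0}, {"dp": [0, 0, 0], "rotation": [0, 0, 0], "gripper": 0}, {"dp": [0, 0, 0], "rotation": [0, 0, 0], "gripper": 0}]}}

```text
t: 15.42
tool_pos: [0.6067, -0.0884, 0.1781]
orientation: [2.081, 1.691, -0.656]
contact_force: [-0.3, 0.1, -0.3]
grip_width: 0.006
grasp_force: 0.0
```

Emit:
{"op": "carry_out", "data": {"motion": [{"dp": [0, 0, 0], "rotation": [0, 0, 0], "gripper": 0}, {"dp": [0, 0, 0], "rotation": [0, 0, 0], "gripper": 0}, {"dp": [0, 0, 0], "rotation": [0, 0, 0], "gripper": 0}, {"dp": [0, 0, 0], "rotation": [0, 0, 0], "gripper": 0}, {"dp": [0, 0, 0], "rotation": [0, 0, 0], "gripper": 0}, {"dp": [0, 0, 0], "rotation": [0, 0, 0], "gripper": 0}, {"dp": [0, 0, 0], "rotation": [0, 0, 0], "gripper": 0}, {"dp": [0, 0, 0], "rotation": [0, 0, 0], "gripper": 0}, {"dp": [0, 0, 0], "rotation": [0, 0, 0], "gripper": 0}, {"dp": [0, 0, 0], "rotation": [0, 0, 0], "gripper": 0}, {"dp": [0, 0, 0], "rotation": [0, 0, 0], "gripper": 0}, {"dp": [0, 0, 0], "rotation": [0, 0, 0], "gripper": 0}]}}

```text
t: 16.92
tool_pos: [0.6067, -0.0884, 0.178]
orientation: [2.081, 1.691, -0.656]
contact_force: [0.8, -0.2, -0.5]
grip_width: 0.002
grasp_force: 0.0
```

Run:
```python
from h import *
for i in range(4):
    im=manip.get_image("scene"); print(manip.state()["t"],vang(im))
```

```text
16.975 ([np.float64(40.0), np.float64(112.5), np.float64(185.5), np.float64(258.0), np.float64(329.0)], np.float64(41.025640755417065))
17.025 ([np.float64(40.0), np.float64(112.0), np.float64(185.0), np.float64(257.5), np.float64(328.5)], np.float64(40.267892842358016))
17.075 ([np.float64(40.0), np.float64(111.5), np.float64(184.5), np.float64(257.5), np.float64(328.0)], np.float64(39.84577411129975))
17.125 ([np.float64(38.0), np.float64(111.0), np.float64(184.0), np.float64(184.5), np.float64(257.0), np.float64(328.0)], np.float64(39.52900823558815))
```

Emit:
{"op": "carry_out", "data": {"motion": [{"dp": [0, 0, 0], "rotation": [0, 0, 0], "gripper": 40}, {"dp": [0, 0, 0], "rotation": [0, 0, 0], "gripper": 40}, {"dp": [0, 0, 0], "rotation": [0, 0, 0], "gripper": 40}, {"dp": [0, 0, 0], "rotation": [0, 0, 0], "gripper": 40}, {"dp": [0, 0, 0], "rotation": [0, 0, 0], "gripper": 40}, {"dp": [0, 0, 0], "rotation": [0, 0, 0], "gripper": 40}]}}

```text
t: 17.88
tool_pos: [0.6067, -0.0885, 0.1781]
orientation: [2.081, 1.691, -0.656]
contact_force: [0.7, 0.4, -0.5]
grip_width: 0.404
grasp_force: 0.0
```

Run:
```python
from h import *
im=manip.get_image("scene"); print(manip.state()["t"],vang(im)); im=manip.get_image("scene"); print(vang(im))
cv2.imwrite("pics/r4.png",rectify(im)[:,:,::-1])
s=manip.state(); d=s["tool_pos"]-MOUTH; print(d@XM,d@YM,d@ZM)
```

```text
17.925 ([np.float64(38.0), np.float64(111.0), np.float64(184.0), np.float64(256.5), np.float64(327.5)], np.float64(39.167344965535776))
([np.float64(38.0), np.float64(111.0), np.float64(184.0), np.float64(256.5), np.float64(327.0)], np.float64(39.17830043272819))
-0.07071030638077241 0.044073877188701 0.13482432661113572
```

View pics/r4.png

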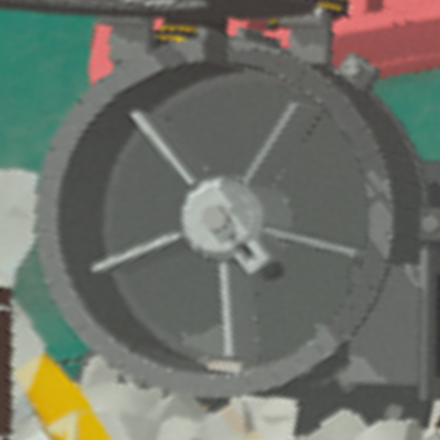

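The impeller has stopped with vanes at 39°, 111°, 183°, 255° and 327°, and the screw at about 219° (lower right). It needs +140.8°, which I'll do in three gripped-vane turns: 183→223, 151→216 and 144→180.

```bash
cat >> h.py <<'E'
def pose(phi,z,r=.053):
    f=np.radians(phi); return M(r*np.cos(f),r*np.sin(f),z), R.from_rotvec(np.radians(phi-180)*ZM)*tilt(35)
def plan(seq,start=None):
    p0=R0=None
    if start: p0,R0=pose(*start)
    for q in seq: d,r=move(*pose(*q),p0,R0); print(q,np.round(d,1)+0,r+0)
E
python3 - <<'E'
from h import *
print("A0");plan([(183.2,.03),(183.2,-.004)])
print("A1");plan([(a,-.004) for a in (188,194,201,208,215,220,223.2)],(183.2,-.004))
print("A2");plan([(223.2,.03),(151.2,.03),(151.2,-.004)],(223.2,-.004))
print("B1");plan([(a,-.004) for a in (155,161,168,176,184,192,200,208,213,216.2)],(151.2,-.004))
print("B2");plan([(216.2,.03),(144.2,.03),(144.2,-.004)],(216.2,-.004))
E
```

```text
A0
(183.2, 0.03) [-1.8 -4.7 10.5] [ 0.   0.  -3.2]
(183.2, -0.004) [-1.8 -4.7 13.9] [ 0.   0.  -3.2]
A1
(188, -0.004) [ 0.  -0.4  0. ] [ 0.   0.  -4.8]
(194, -0.004) [-0.1 -1.   0. ] [  0.    0.  -10.8]
(201, -0.004) [-0.2 -1.6  0. ] [  0.    0.  -17.8]
(208, -0.004) [-0.5 -2.2  0. ] [  0.    0.  -24.8]
(215, -0.004) [-0.8 -2.8  0. ] [  0.    0.  -31.8]
(220, -0.004) [-1.1 -3.2  0. ] [  0.    0.  -36.8]
(223.2, -0.004) [-1.2 -3.4  0. ] [  0.   0. -40.]
A2
(223.2, 0.03) [ 0.   0.  -3.4] [0. 0. 0.]
(151.2, 0.03) [-3.7  5.  -3.4] [ 0.  0. 72.]
(151.2, -0.004) [-3.7  5.   0. ] [ 0.  0. 72.]
B1
(155, -0.004) [ 0.  -0.4  0. ] [ 0.   0.  -3.8]
(161, -0.004) [-0.1 -0.9  0. ] [ 0.   0.  -9.8]
(168, -0.004) [-0.2 -1.5  0. ] [  0.    0.  -16.8]
(176, -0.004) [-0.5 -2.2  0. ] [  0.    0.  -24.8]
(184, -0.004) [-0.8 -2.9  0. ] [  0.    0.  -32.8]
(192, -0.004) [-1.3 -3.5  0. ] [  0.    0.  -40.8]
(200, -0.004) [-1.8 -4.   0. ] [  0.    0.  -48.8]
(208, -0.004) [-2.4 -4.4  0. ] [  0.    0.  -56.8]
(213, -0.004) [-2.8 -4.7  0. ] [  0.    0.  -61.8]
(216.2, -0.004) [-3.1 -4.8  0. ] [  0.   0. -65.]
B2
(216.2, 0.03) [ 0.   0.  -3.4] [0. 0. 0.]
(144.2, 0.03) [-3.7  5.  -3.4] [ 0.  0. 72.]
(144.2, -0.004) [-3.7  5.   0. ] [ 0.  0. 72.]
```

Emit:
{"op": "carry_out", "data": {"motion": [{"dp": [-1.8, -4.7, 5], "rotation": [0, 0, -3.2], "gripper": 40}, {"dp": [-1.8, -4.7, 9], "rotation": [0, 0, -3.2], "gripper": 40}, {"dp": [-1.8, -4.7, 11], "rotation": [0, 0, -3.2], "gripper": 40}, {"dp": [-1.8, -4.7, 13.9], "rotation": [0, 0, -3.2], "gripper": 40}, {"dp": [-1.8, -4.7, 13.9], "rotation": [0, 0, -3.2], "gripper": 0}, {"dp": [-1.8, -4.7, 13.9], "rotation": [0, 0, -3.2], "gripper": 0}, {"dp": [-1.8, -4.7, 13.9], "rotation": [0, 0, -3.2], "gripper": 0}, {"dp": [-1.8, -4.7, 13.9], "rotation": [0, 0, -3.2], "gripper": 0}]}}

```text
t: 18.98
tool_pos: [0.5415, -0.1706, 0.0755]
orientation: [2.04, 1.753, -0.673]
contact_force: [-2.7, 6.1, 6.7]
grip_width: 0.042
grasp_force: 30.0
```

Emit:
{"op": "carry_out", "data": {"motion": [{"dp": [0, -0.4, 0], "rotation": [0, 0, -4.8], "gripper": 0}, {"dp": [-0.1, -1.0, 0], "rotation": [0, 0, -10.8], "gripper": 0}, {"dp": [-0.2, -1.6, 0], "rotation": [0, 0, -17.8], "gripper": 0}, {"dp": [-0.5, -2.2, 0], "rotation": [0, 0, -24.8], "gripper": 0}, {"dp": [-0.8, -2.8, 0], "rotation": [0, 0, -31.8], "gripper": 0}, {"dp": [-1.1, -3.2, 0], "rotation": [0, 0, -36.8], "gripper": 0}, {"dp": [-1.2, -3.4, 0], "rotation": [0, 0, -40], "gripper": 0}, {"dp": [-1.2, -3.4, 0], "rotation": [0, 0, -40], "gripper": 0}, {"dp": [-1.2, -3.4, 0], "rotation": [0, 0, -40], "gripper": 40}, {"dp": [-1.2, -3.4, 0], "rotation": [0, 0, -40], "gripper": 40}, {"dp": [-1.2, -3.4, 0], "rotation": [0, 0, -40], "gripper": 40}, {"dp": [-1.2, -3.4, -3.4], "rotation": [0, 0, -40], "gripper": 40}]}}

```text
t: 20.48
tool_pos: [0.5089, -0.1571, 0.1091]
orientation: [1.389, 2.475, -0.857]
contact_force: [0.4, 1.8, 0.0]
grip_width: 0.395
grasp_force: 0.0
```

Run:
```python
from h import *
np.set_printoptions(precision=4,suppress=True)
im=manip.get_image("scene"); print(vang(im)); s=manip.state();d=s["tool_pos"]-MOUTH; print(d@XM,d@YM,d@ZM,s["grip_width"],s["contact_force"],pose(223.2,.03)[0]-MOUTH)
plan([(151.2,.03),(151.2,-.004)],(223.2,.03))
```

```text
([np.float64(30.5), np.float64(57.00000000000001), np.float64(221.5), np.float64(251.0), np.float64(293.0), np.float64(308.5)], np.float64(48.57649113396145))
-0.038702691416703315 -0.03506192075386331 0.03284518771301931 0.3933831520214377 [2.1159 0.7694 0.8551] [-0.0255  0.0552  0.0024]
(151.2, 0.03) [-3.7  5.   0. ] [ 0.  0. 72.]
(151.2, -0.004) [-3.7  5.   3.4] [ 0.  0. 72.]
```

Emit:
{"op": "carry_out", "data": {"motion": [{"dp": [-0.3, 1, 0], "rotation": [0, 0, 10], "gripper": 40}, {"dp": [-0.8, 1.9, 0], "rotation": [0, 0, 20], "gripper": 40}, {"dp": [-1.4, 2.8, 0], "rotation": [0, 0, 30], "gripper": 40}, {"dp": [-2.0, 3.6, 0], "rotation": [0, 0, 40], "gripper": 40}, {"dp": [-2.6, 4.2, 0], "rotation": [0, 0, 50], "gripper": 40}, {"dp": [-3.2, 4.7, 0], "rotation": [0, 0, 60], "gripper": 40}, {"dp": [-3.7, 5, 0], "rotation": [0, 0, 70], "gripper": 40}, {"dp": [-3.7, 5, 0], "rotation": [0, 0, 72], "gripper": 40}, {"dp": [-3.7, 5, 3.4], "rotation": [0, 0, 72], "gripper": 40}, {"dp": [-3.7, 5, 3.4], "rotation": [0, 0, 72], "gripper": 0}, {"dp": [-3.7, 5, 3.4], "rotation": [0, 0, 72], "gripper": 0}, {"dp": [-3.7, 5, 3.4], "rotation": [0, 0, 72], "gripper": 0}]}}

```text
t: 22.02
tool_pos: [0.5688, -0.1821, 0.0792]
orientation: [2.369, 1.09, -0.487]
contact_force: [1.2, -0.8, -0.2]
grip_width: 0.097
grasp_force: 0.6
```

Emit:
{"op": "carry_out", "data": {"motion": [{"dp": [0, -0.4, 0], "rotation": [0, 0, -3.8], "gripper": 0}, {"dp": [-0.1, -0.9, 0], "rotation": [0, 0, -9.8], "gripper": 0}, {"dp": [-0.2, -1.5, 0], "rotation": [0, 0, -16.8], "gripper": 0}, {"dp": [-0.5, -2.2, 0], "rotation": [0, 0, -24.8], "gripper": 0}, {"dp": [-0.8, -2.9, 0], "rotation": [0, 0, -32.8], "gripper": 0}, {"dp": [-1.3, -3.5, 0], "rotation": [0, 0, -40.8], "gripper": 0}, {"dp": [-1.8, -4.0, 0], "rotation": [0, 0, -48.8], "gripper": 0}, {"dp": [-2.4, -4.4, 0], "rotation": [0, 0, -56.8], "gripper": 0}, {"dp": [-2.8, -4.7, 0], "rotation": [0, 0, -61.8], "gripper": 0}, {"dp": [-3.1, -4.8, 0], "rotation": [0, 0, -65], "gripper": 0}, {"dp": [-3.1, -4.8, 0], "rotation": [0, 0, -65], "gripper": 0}]}}

```text
t: 23.4
tool_pos: [0.5112, -0.1724, 0.0816]
orientation: [1.522, 2.36, -0.824]
contact_force: [-5.0, 11.7, 8.6]
grip_width: 0.045
grasp_force: 30.0
```

Run:
```python
from h import *
np.set_printoptions(precision=4,suppress=True)
im=manip.get_image("scene"); print(vang(im)); s=manip.state();d=s["tool_pos"]-MOUTH; print(d@XM,d@YM,d@ZM,s["grip_width"],s["contact_force"])
print((pose(216.2,0)[1].inv()*R.from_rotvec(s["orientation"])).as_rotvec(degrees=True))
```

```text
([np.float64(23.0), np.float64(69.5), np.float64(83.5), np.float64(216.0), np.float64(359.0)], np.float64(66.3404062782807))
-0.0427672417953616 -0.03225883004877659 -0.002583675403270027 0.04273905441006238 [-5.1392 12.5804  7.3594]
[-0.027   0.0849  0.0482]
```

Emit:
{"op": "carry_out", "data": {"motion": [{"dp": [0, 0, 0], "rotation": [0, 0, 0], "gripper": 40}, {"dp": [0, 0, 0], "rotation": [0, 0, 0], "gripper": 40}, {"dp": [0, 0, 0], "rotation": [0, 0, 0], "gripper": 40}, {"dp": [0, 0, -3.4], "rotation": [0, 0, 0], "gripper": 40}, {"dp": [-0.3, 1, -3.6], "rotation": [0, 0, 10], "gripper": 40}, {"dp": [-0.8, 1.9, -3.6], "rotation": [0, 0, 20], "gripper": 40}, {"dp": [-1.4, 2.8, -3.6], "rotation": [0, 0, 30], "gripper": 40}, {"dp": [-2.0, 3.6, -3.6], "rotation": [0, 0, 40], "gripper": 40}, {"dp": [-2.6, 4.2, -3.6], "rotation": [0, 0, 50], "gripper": 40}, {"dp": [-3.2, 4.7, -3.6], "rotation": [0, 0, 60], "gripper": 40}, {"dp": [-3.7, 5, -3.6], "rotation": [0, 0, 70], "gripper": 40}, {"dp": [-3.7, 5, -3.4], "rotation": [0, 0, 72], "gripper": 40}]}}

```text
t: 24.95
tool_pos: [0.5769, -0.1682, 0.1087]
orientation: [2.418, 0.937, -0.445]
contact_force: [0.1, 0.4, 0.2]
grip_width: 0.403
grasp_force: 0.0
```

Run:
```python
from h import *
np.set_printoptions(precision=4,suppress=True)
im=manip.get_image("scene"); print(vang(im)); s=manip.state();d=s["tool_pos"]-MOUTH; print(d@XM,d@YM,d@ZM)
plan([(a,-.004) for a in (148,154,160,166,171,175,178,180)],(144.2,-.004))
```

```text
([np.float64(69.5), np.float64(142.5), np.float64(215.5), np.float64(288.0), np.float64(358.5)], np.float64(70.89479982365098))
-0.04161948005864406 0.030596354547165767 0.02934057770309765
(148, -0.004) [ 0.  -0.4  0. ] [ 0.   0.  -3.8]
(154, -0.004) [-0.1 -0.9  0. ] [ 0.   0.  -9.8]
(160, -0.004) [-0.2 -1.4  0. ] [  0.    0.  -15.8]
(166, -0.004) [-0.4 -2.   0. ] [  0.    0.  -21.8]
(171, -0.004) [-0.6 -2.4  0. ] [  0.    0.  -26.8]
(175, -0.004) [-0.8 -2.7  0. ] [  0.    0.  -30.8]
(178, -0.004) [-0.9 -3.   0. ] [  0.    0.  -33.8]
(180, -0.004) [-1.  -3.1  0. ] [  0.    0.  -35.8]
```

Emit:
{"op": "carry_out", "data": {"motion": [{"dp": [0, 0, 2], "rotation": [0, 0, 0], "gripper": 40}, {"dp": [0, 0, 3.4], "rotation": [0, 0, 0], "gripper": 40}, {"dp": [0, 0, 3.4], "rotation": [0, 0, 0], "gripper": 0}, {"dp": [0, 0, 3.4], "rotation": [0, 0, 0], "gripper": 0}, {"dp": [0, 0, 3.4], "rotation": [0, 0, 0], "gripper": 0}, {"dp": [0, 0, 3.4], "rotation": [0, 0, 0], "gripper": 0}]}}

```text
t: 25.75
tool_pos: [0.5727, -0.1867, 0.0811]
orientation: [2.419, 0.938, -0.445]
contact_force: [0.2, 1.8, 0.9]
grip_width: 0.04
grasp_force: 30.0
```

Emit:
{"op": "carry_out", "data": {"motion": [{"dp": [0, -0.4, 0], "rotation": [0, 0, -3.8], "gripper": 0}, {"dp": [-0.1, -0.9, 0], "rotation": [0, 0, -9.8], "gripper": 0}, {"dp": [-0.2, -1.4, 0], "rotation": [0, 0, -15.8], "gripper": 0}, {"dp": [-0.4, -2.0, 0], "rotation": [0, 0, -21.8], "gripper": 0}, {"dp": [-0.6, -2.4, 0], "rotation": [0, 0, -26.8], "gripper": 0}, {"dp": [-0.8, -2.7, 0], "rotation": [0, 0, -30.8], "gripper": 0}, {"dp": [-0.9, -3.0, 0], "rotation": [0, 0, -33.8], "gripper": 0}, {"dp": [-1.0, -3.1, 0], "rotation": [0, 0, -35.8], "gripper": 0}, {"dp": [-1.0, -3.1, 0], "rotation": [0, 0, -35.8], "gripper": 0}, {"dp": [-1.0, -3.1, 0], "rotation": [0, 0, -35.8], "gripper": 0}]}}

```text
t: 27.0
tool_pos: [0.5441, -0.172, 0.0755]
orientation: [2.081, 1.69, -0.655]
contact_force: [-2.2, 5.9, 5.4]
grip_width: 0.041
grasp_force: 30.0
```

Emit:
{"op": "carry_out", "data": {"motion": [{"dp": [0, 0, 0], "rotation": [0, 0, 0], "gripper": 40}, {"dp": [0, 0, 0], "rotation": [0, 0, 0], "gripper": 40}, {"dp": [0, 0, 0], "rotation": [0, 0, 0], "gripper": 40}, {"dp": [0, 0, 0], "rotation": [0, 0, 0], "gripper": 40}, {"dp": [0, 0, -3.4], "rotation": [0, 0, 0], "gripper": 40}, {"dp": [1, 0, -9], "rotation": [0, 0, 0], "gripper": 40}, {"dp": [3, 0, -14], "rotation": [0, 0, 0], "gripper": 40}, {"dp": [4, 4, -18], "rotation": [0, 0, 0], "gripper": 40}, {"dp": [4, 4, -18], "rotation": [0, 0, 0], "gripper": 40}]}}

```text
t: 28.12
tool_pos: [0.6149, -0.0458, 0.2021]
orientation: [2.079, 1.69, -0.646]
contact_force: [-0.8, -0.2, -0.1]
grip_width: 0.402
grasp_force: 0.0
```

Run:
```python
from h import *
np.set_printoptions(precision=4,suppress=True)
s=manip.state();d=s["tool_pos"]-MOUTH; print(s["t"],d@XM,d@YM,d@ZM)
im=manip.get_image("scene"); print(vang(im)); im=manip.get_image("scene"); print(vang(im))
A=rectify(im,0,.125,500); B=cv2.resize(im["frame"][90:290,220:420],(500,500),interpolation=cv2.INTER_CUBIC)
cv2.imwrite("pics/f1.png",cv2.resize(np.hstack([A,B]),(800,400))[:,:,::-1])
for t in ["hub","screw","vane","slot","cover_hinge"]:
    zz={"hub":-.004,"screw":-.0145,"vane":-.006,"slot":-.005,"cover_hinge":.003}[t]
    for r in manip.mark_of(im,t)[:1]:
        o=im["world_from_camera"][:3,3]; v=world(im,r["point"],d=1.)-o
        q=o+v*((MOUTH+zz*ZM-o)@ZM)/(v@ZM)-MOUTH; print(t,r["p"],q@XM,q@YM,np.degrees(np.arctan2(q@YM,q@XM)))
k=world(im,manip.mark_of(im,"knob")[0]["point"]); print(np.degrees(np.arctan2(k[2]-HINGE[2],(k-HINGE)@H))+35)
```

```text
28.125 -0.09248132642734823 0.04335788889465848 0.17945320757774735
([np.float64(34.0), np.float64(106.5), np.float64(179.5), np.float64(252.0), np.float64(323.0)], np.float64(34.564806952907375))
([np.float64(34.0), np.float64(106.5), np.float64(179.5), np.float64(252.0), np.float64(323.0)], np.float64(34.56747367878125))
hub 0.68 -0.00026233697812277397 -0.0027345185713715495 -95.47991969980866
vane 0.89 -0.04578237555723154 0.0067874595021477375 171.56704845892452
slot 0.67 0.07938854453631254 -0.0031699385070403643 -2.2865725328152244
cover_hinge 0.73 0.10079852093402537 0.00553943222631041 3.145553615772942
85.17723088056164
```

View pics/f1.png

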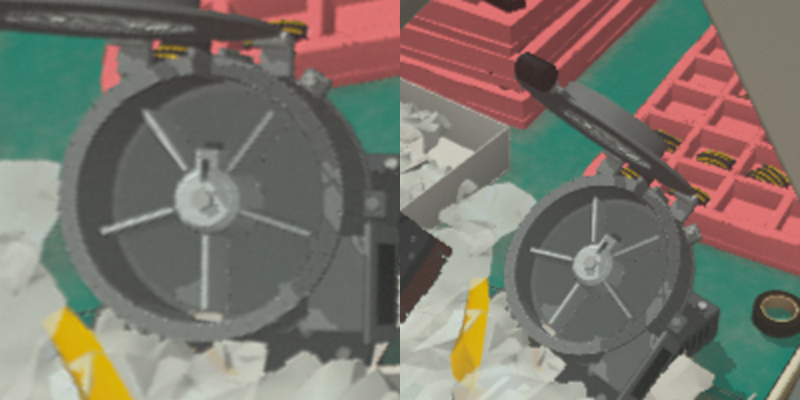

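The screw bar points straight up at the slot between the hinge clips. The vane pattern is within about 1.5° of target and at rest, the cover is at its stop, and the gripper is clear, so I'll hand in.

```bash
python3 -c "
from rig import manip
print(manip.sign_off())"
```

```text
the job is handed in; nothing more can be done
None
```

The job is handed in (no score came back): the cover is fully open, the impeller ran on untouched for over 6 s and more than a full turn, and it now rests with the clamping screw within about 1.5° of the slot, with the arm clear and the other bench items untouched.

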